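# Reset the tripped overload module of the pump starter

## Task

One of the two overload modules on the pump starter has tripped: the small flag in its clear window stands upright. With the fingertips only, slide that module's dust shutter fully open, press the sunken reset key fully down in its well so that the flag is thrown flat, let the key come up, and slide the shutter fully shut again. Leave the other module, which is running, and the things on the bench alone, and pick nothing up.

Things in the scene. Friction and masses are not known exactly. Their poses are not given: they have to be found in the camera images.
- starter: pump starter base, dark painted case fixed to the bench, 205 (its x) x 215 (its y) x 39 mm high; origin at the centre of its underside, x away from the robot at yaw 0. Two alike grey overload modules (180 x 86 mm, 55 mm high) sit side by side on it, 94 mm apart and turned as it is; they may have changed places. Leads run from its back to the power pack.
- tripped: the overload module that has tripped. x points from its front (shutter, well) to its back (window), z up; origin on its underside, 80 mm behind its front end and midway across. Its flat top (deck) is 55 mm above the origin; the clear flag window, 56 mm behind the origin, stands 23 mm above the deck.
- tripped_well (a point): centre of the mouth of the tripped module's well, level with the deck, 40 mm in front (-x) of the module's origin. The well is round, 46 mm in diameter and upright; the reset key's top lies 18 mm below the deck, and 26 mm below it when the key is fully down. Axes as the module.
- tripped_ridge (a point): centre of the top of the tripped module's shutter ridge, an upright bar on the front edge of the steel dust shutter: 7 mm thick (module x), 44 mm wide (y), top 15 mm above the deck. Behind it the shutter's plate, 56 mm long, lies 3 mm above the deck. Shut, the ridge's centre is 24.5 mm in front of the well's centre; fully open, 29.5 mm behind it. Axes as the module.
- tripped_shutter (a joint): travel of the tripped module's dust shutter along the module's +x, m: 0 = shut over the well, 0.054 = fully open (well clear, end stop). It stays where it is left; about 1.5 N moves it.
- tripped_key (a joint): travel of the tripped module's reset key, m: 0 = up (at rest), 0.008 = fully down on its stop; sprung, 39 mm in diameter, about 2 N to start it, about 5 N to the bottom; it throws the flag in the last part of its travel.
- tripped_flag (a joint): trip flag of the tripped module, a white plate 40 mm wide and 27 mm tall inside the clear window, rad: 0 = upright (tripped), about 1.4 = lying flat (reset). It stays where it is; only the key's tongue moves it.
- healthy_shutter (a joint): the same shutter of the other module, which is running; to be left shut (0).
- healthy_key (a joint): the same key of the other module; not to be pressed.
- healthy_flag (a joint): the flag of the other module, lying flat (about 1.4 rad).
- pliers: pliers, 199 mm long and 57 mm wide, 14 mm high, lying loose beside the right (-y) side of the starter along its x; origin at the centre of the underside. Bystander.
- white_pot: white plastic pot with lid, 73 mm in diameter, 69 mm high, standing loose beside the left (+y) side of the starter; origin at the centre of the underside. Bystander.
- marker: felt marker, 132 mm long, 18 mm thick, lying loose at the front left of the bench. Bystander.
- pbox_d: small brown carton, 61 x 85 x 51 mm, loose, right of the starter. Bystander.
- die_2: steel crimp die segment, 37 x 36 x 56 mm, standing loose far right. Bystander.
- lube_can: green spray can, 52 mm in diameter, 173 mm high, standing loose at the back right, in front of and beside the power pack. Bystander.

How it is judged:
On the way, in this order (a step that is already met when the one before it is completed fails the run):
1. the tripped module's shutter is slid fully open (value of joint tripped_shutter above 0.049 m), for 0.1 s.
2. its reset key is pressed down in the well and the flag is thrown flat (value of joint tripped_key above 0.0065 m and value of joint tripped_flag above 1.1 rad), for 0.1 s.
At the end, for the whole second after the job is handed in: the tripped module's flag lies flat (beyond 1.1 rad), its key is up again (within 1 mm) and its shutter is shut (within 5 mm); the other module's shutter is still shut and its flag flat (value of joint each of tripped_flag, healthy_flag above 1.1 rad and value of joint tripped_key below 0.001 m and value of joint tripped_shutter below 0.005 m and value of joint healthy_shutter below 0.003 m); the robot touches nothing.
It fails at once if the running module's key is pressed or its shutter is moved by more than 4 mm (value of joint healthy_key above 0.003 m or value of joint healthy_shutter above 0.004 m).
It fails at once if a bystander is moved or lifted by more than 20 mm (distance of any of pliers, white_pot, marker, pbox_d, die_2, lube_can from where it was at the start of the episode above 0.02 m).
It also fails if it takes over 42 s, if anything falls off the work surface, if the arm or the gripper's body presses on something with over 40 N, if the wrist force passes 120 N, or if a joint passes its speed limit or range.

## Robot

A 7-joint arm with a two-finger parallel gripper is mounted at the origin on a cart in front of the work surface, level with it; the furniture and walls round the work are solid. World frame = base frame: x ahead of the robot, y to its left, z up, the work surface at z = 0. Lengths are in m, angles in rad, forces in N, time in s.
With the tool pointing down it reaches from about 0.425 to 0.925 m from the base axis. Payload 6.8 kg.
Tool frame: the origin (TCP) lies on the front face of the gripper's body, between the roots of the fingers; the fingertips stand 73 mm ahead of it and the grasp point (between the pads) lies r.pinch_z ahead of it (r.pinch_z is the distance from the TCP to the grasp point, in m); z points along the fingers, y is the direction in which the jaws open and shut (so a half turn about z gives the same grasp; the last joint's range is limited). The gripper opens to 85 mm and grips with 20 to 120 N. Pads are 22 mm wide; open, the fingers measure 114 mm over their backs; the gripper's body (76 mm by 85 mm) begins 54 mm behind the grasp point. The pads swing forward as they close: fully open they stand 13 mm farther back than shut.
Start: joints at [-1.427, 0.477, 0.022, 1.555, -0.011, 1.109, -0.083], TCP at [0.168, 0.654, 0.304] pointing down, gripper open.
Joint ranges: [-2.96, 2.96], [-0.34, 2.1], [-1.41, 1.46], [0.24, 2.44], [-1.37, 4.51], [0.17, 1.92], [-2.96, 2.96]. Speed limits (rad/s): [2.39, 2.39, 3.14, 3.14, 3.14, 3.14, 3.14].

## Interface

Orientations are given as a rotation vector (axis times angle).
In Python, from bench import readout, grab_frame, r, search_frame, masks_of, tip_of gives the robot as it stands.
- The arm moves only by the tool step_arm, never from a script. Its argument "commands" is a list of rows, each a list of 7 numbers: the shift along the tool's x, y, z as a fraction of full scale, then the turn, a rotation vector about the tool's x, y, z as a fraction of full scale, then the gripper's target within -1 to 1 (shut at 1, half-way at 0, fully open at -1). In form: [[tx, ty, tz, ax, ay, az, hand], ...]. A call has exactly 10 rows; each row is the pose to reach, as a shift and turn from the pose measured when the call began, along the tool's axes at that moment, turning the shorter way round; what a row does not reach only later rows make up. Full scale, the value 1, is 500 mm for a shift and 360 degrees for a turn. A row lasts 1/8 s, in which the tool goes at most 62.5 mm and 10.7 degrees, less where a joint would pass 70% of its speed; a pose out of reach is approached as far as the arm can. A call with a number of a shift or a turn outside -1 to 1 is refused whole. A call with a gripper value outside its range is refused whole. The fingers move at their own pace and stop on an object; "newtons" is the grip in N (left out, the last holds). Time passes only in rows, so rows that repeat a pose let the fingers close, or fill a call up. It gives the time, the measured TCP pose, the force and the opening at its end, in the units of the state.
- readout.get_obs(): the state, without advancing time (a new reading comes with each control period).
- grab_frame(name): name is "scene" or "top" or "wrist"; returns a dict with "img" (420x560x3 uint8, red, green, blue), "K" (3x3 intrinsics, pixels), "world_to_cam" (4x4, takes a point from world to camera coordinates). Camera axes: x right, y down, z forward; pixel columns grow to the right and rows downward; lengths in m; the calibration is good to about 2 mm. A picture is of the moment at which its call begins. There is no depth.
- r.hand_in(): hands the job in, once; it reports no verdict.
Trained networks look in a picture, given as the dict that the camera call returned (one of the last four; its "shot" number tells which), for a name from the list of things; names that differ only in an ending like _2 or _b are one class to them, and where a whole thing is asked for, a point or a joint stands for the part that bears it (a point fixed in the world has none). Each returns a list of dicts, best first, with "p" (0 to 1); they miss things now and then, are a little off and sometimes report something else, mostly with a low value. They report only what shows in the picture. A call takes as long as a camera call.
- search_frame(thing, picture): "extent" ([centre column, centre row, width, height] in pixels, round what is visible of it).
- masks_of(thing, picture): "pixels" (420x560 bool, what is visible of it) and "extent" ([centre column, centre row, width, height] in pixels, round what is visible of it).
- tip_of(thing, picture): "point" ([column, row] in pixels: a listed point, or the origin of a listed thing).
The state is a dict: "clock": time; "joints": joint angles; "qvel": joint speeds; "tau": joint torques, N m; "tcp_pos": TCP position; "orientation": TCP orientation; "contact_force": force on the tool from outside, world axes, zero at the start; "moment": the same for the moment, N m; "grip_width": finger opening in m.
Only numpy, scipy, OpenCV 4.12 (cv2) and the standard library are available. Lean on these libraries where they do the work, as an engineer would, in place of code of your own. Each camera call takes 0.05 s, during which the arm holds its last target. There are 200 camera calls.

## Working session

There is one attempt and no reset: what is moved stays moved. The work goes in short steps, Python scripts to look and compute and a tool call to move; the robot and the scene stay as the last step left them, time stands still between calls to the robot, and variables do not carry over. Pictures are saved under pics/ and viewed, about 8 in all and at most 12, crops included, and the job is handed in when it is done.

Besides the shell and the picture viewer there is one more tool, called after "Call:" by a JSON object that holds its "fn" and its "kwargs". step_arm: Moves the arm, as the interface text tells. Its arguments: {"type":"object","properties":{"commands":{"type":"array"},"newtons":{"type":"number"}},"required":["commands"]}

```bash
mkdir -p pics; cat > h.py <<'E'
import numpy as np, cv2
from bench import readout, grab_frame, r, search_frame, masks_of, tip_of
def save(f,n): cv2.imwrite('pics/'+n,f['img'][:,:,::-1])
def ray(f,p):
    K=f['K'];T=f['world_to_cam'];R=T[:3,:3];c=-R.T@T[:3,3]
    d=R.T@np.linalg.inv(K)@np.array([p[0],p[1],1.]);return c,d
def atz(f,p,z):
    c,d=ray(f,p);return c+d*(z-c[2])/d[2]
def proj(f,P):
    T=f['world_to_cam'];q=f['K']@(T[:3,:3]@np.asarray(P)+T[:3,3]);return q[:2]/q[2]
E
python3 - <<'E'
from h import *
o=readout.get_obs();print({k:np.round(v,3) for k,v in o.items()},r.pinch_z)
Z=dict(starter=0,tripped=.039,tripped_well=.094,tripped_ridge=.109,pliers=0,white_pot=0)
ims=[]
for n in('scene','top'):
    f=grab_frame(n);ims.append(f['img'][:,:,::-1])
    print(n,'cam',ray(f,(0,0))[0].round(3))
    for t,z in Z.items():
        for d in tip_of(t,f)[:3]: print(t,np.round(d['p'],2),np.round(d['point'],1),atz(f,d['point'],z).round(4))
cv2.imwrite('pics/a0.png',ims[0]);cv2.imwrite('pics/a1.png',ims[1])
E
```

```text
{'clock': np.float64(0.0), 'joints': array([-1.427,  0.478,  0.022,  1.556, -0.011,  1.109, -0.083]), 'qvel': array([-0.   , -0.002,  0.001,  0.   ,  0.   ,  0.001,  0.   ]), 'tau': array([-1.0000e-03, -5.9646e+01,  1.6070e+00, -2.8119e+01,  1.2000e-02,
        9.0000e-03, -0.0000e+00]), 'tcp_pos': array([0.168, 0.653, 0.303]), 'orientation': array([-3.940e-01, -3.117e+00,  3.000e-03]), 'contact_force': array([-0.116,  1.03 ,  0.061]), 'moment': array([-0.032, -0.039, -0.069]), 'grip_width': np.float64(0.085)} 0.0539
scene cam [-0.38  -0.751  0.625]
starter 0.94 [248.  227.9] [0.5523 0.153  0.    ]
tripped 0.74 [255.2 222.8] [0.5341 0.1043 0.039 ]
tripped_well 0.74 [247.5 206.4] [0.5185 0.1198 0.094 ]
tripped_ridge 0.73 [420.  274.2] [ 0.4611 -0.4444  0.109 ]
tripped_ridge 0.6 [289.  244.7] [ 0.3857 -0.145   0.109 ]
tripped_ridge 0.45 [240.5 200.6] [0.5119 0.1418 0.109 ]
pliers 0.76 [289.2 246.1] [ 0.5409 -0.0229  0.    ]
white_pot 0.64 [213.7 211.6] [0.57   0.3312 0.    ]
top cam [0.452 0.039 1.483]
starter 0.96 [245.7 214.5] [0.5591 0.1677 0.    ]
tripped 0.87 [255.2 216.9] [0.5486 0.1316 0.039 ]
tripped_well 0.96 [258.5 226.4] [0.5139 0.1166 0.094 ]
tripped_well 0.56 [244.4 214. ] [0.5539 0.1638 0.094 ]
tripped_ridge 0.68 [259.4 234.2] [0.488  0.1122 0.109 ]
pliers 0.84 [299.9 221. ] [ 0.5396 -0.0229  0.    ]
pliers 0.36 [258.3 235.3] [0.487  0.1218 0.    ]
white_pot 0.74 [198.8 207.3] [0.5816 0.3334 0.    ]
```

```bash
python3 - <<'E'
import cv2
a=cv2.imread('pics/a0.png')[130:300,150:350];b=cv2.imread('pics/a1.png')[140:290,170:330]
cv2.imwrite('pics/b.png',cv2.hconcat([cv2.resize(a,(400,340),interpolation=2),cv2.resize(b,(363,340),interpolation=2)]))
E
```

```text
(no output)
```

View pics/a1.png

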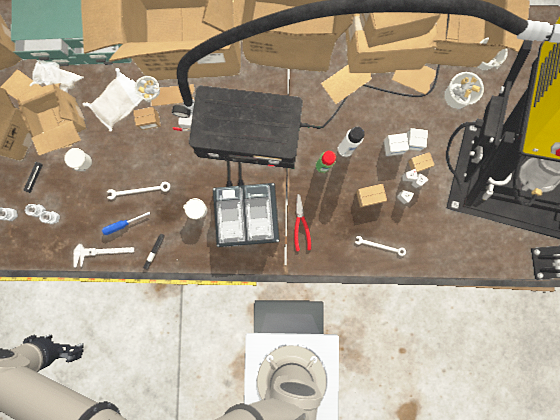

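View pics/b.png

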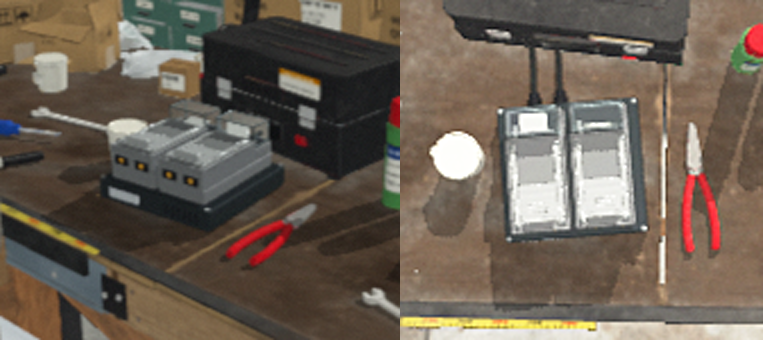

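The top view shows the left (+y) window with a broad white plate (flag flat, image px ~(228,193)), and the right window dark. The right module looks tripped, but I'll confirm that with the wrist camera.

Call:
{"fn": "step_arm", "kwargs": {"commands": [[-0.807,-0.894,-0.12,0,0,-0.04,1],[-0.807,-0.894,-0.12,0,0,-0.04,1],[-0.807,-0.894,-0.12,0,0,-0.04,1],[-0.807,-0.894,-0.12,0,0,-0.04,1],[-0.807,-0.894,-0.12,0,0,-0.04,1],[-0.807,-0.894,-0.12,0,0,-0.04,1],[-0.807,-0.894,-0.12,0,0,-0.04,1],[-0.807,-0.894,-0.12,0,0,-0.04,1],[-0.807,-0.894,-0.12,0,0,-0.04,1],[-0.807,-0.894,-0.12,0,0,-0.04,1]], "newtons": 20}}

```text
clock: 1.95
tcp_pos: [0.4485, 0.1173, 0.3646]
orientation: [0.005, 3.14, 0.001]
contact_force: [1.1, 1.3, -0.1]
grip_width: 0.0001
```

```bash
cat > m.py <<'E'
from h import *
import sys
def look(n='wrist',pic=None):
    f=grab_frame(n)
    Z=dict(starter=0,tripped=.039,tripped_well=.094,tripped_ridge=.109)
    for t,z in Z.items():
        for d in tip_of(t,f)[:2]: print(n,t,np.round(d['p'],2),np.round(d['point'],1),atz(f,d['point'],z).round(4))
    if pic: save(f,pic)
    return f
def st():
    o=readout.get_obs()
    print({k:np.round(o[k],4).tolist() for k in('clock','tcp_pos','orientation','contact_force','grip_width')})
    return o
E
python3 - <<'E'
from m import *
st();f=look('wrist','c.png');print(ray(f,(0,0))[0])
look('top')
E
```

```text
{'clock': 1.95, 'tcp_pos': [0.4485, 0.1173, 0.3646], 'orientation': [0.0052, 3.1403, 0.0009], 'contact_force': [1.0768, 1.2615, -0.1271], 'grip_width': 0.0001}
wrist starter 0.74 [317.3 248. ] [0.557  0.1668 0.    ]
wrist tripped 0.76 [285.  254.5] [0.5509 0.1176 0.039 ]
wrist tripped 0.26 [426.9 260. ] [0.56  0.316 0.039]
wrist tripped_well 0.91 [281.7 241.9] [0.5115 0.1135 0.094 ]
wrist tripped_ridge 0.88 [278.7 228.9] [0.4903 0.1104 0.109 ]
[0.38293974 0.11613377 0.43496911]
top starter 0.81 [244.2 215. ] [0.5572 0.1729 0.    ]
top starter 0.4 [199.3 208.7] [0.5767 0.3315 0.    ]
top tripped 0.91 [256.7 217.3] [0.5473 0.1265 0.039 ]
top tripped_well 0.68 [261.8 229.7] [0.5033 0.1055 0.094 ]
top tripped_ridge 0.69 [258.3 231.9] [0.4954 0.116  0.109 ]
```

View pics/c.png

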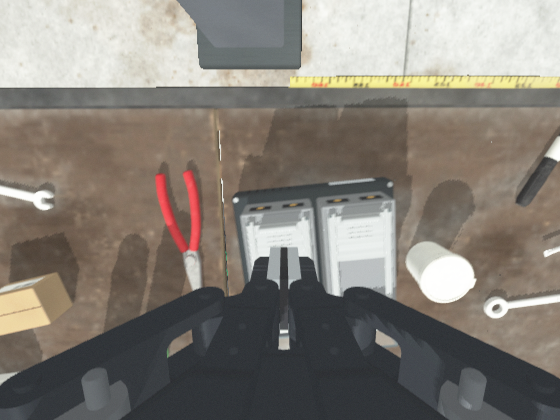

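The right module (columns 240–315) is partly hidden by the fingers. I'll shift forward for an unobstructed view of both windows.

Call:
{"fn": "step_arm", "kwargs": {"commands": [[-0.3,-0.1,0,0,0,0,1],[-0.3,-0.1,0,0,0,0,1],[-0.3,-0.1,0,0,0,0,1],[-0.3,-0.1,0,0,0,0,1],[-0.3,-0.1,0,0,0,0,1],[-0.3,-0.1,0,0,0,0,1],[-0.3,-0.1,0,0,0,0,1],[-0.3,-0.1,0,0,0,0,1],[-0.3,-0.1,0,0,0,0,1],[-0.3,-0.1,0,0,0,0,1]]}}

```text
clock: 3.7
tcp_pos: [0.5972, 0.0715, 0.3638]
orientation: [0.003, -3.141, -0.0]
contact_force: [-0.3, -0.6, 0.5]
grip_width: -0.0001
```

```bash
python3 - <<'E'
from m import *
st();f=look('wrist');c=cv2.resize(f['img'][100:340,220:500,::-1],None,fx=2.5,fy=2.5,interpolation=2);cv2.imwrite('pics/d.png',c)
import pickle;pickle.dump({k:f[k] for k in('K','world_to_cam','img')},open('d.pkl','wb'))
E
```

```text
{'clock': 3.7, 'tcp_pos': [0.5972, 0.0715, 0.3638], 'orientation': [0.0025, -3.1414, -0.0001], 'contact_force': [-0.2568, -0.5535, 0.4502], 'grip_width': -0.0001}
wrist tripped 0.74 [322.8 145.4] [0.5505 0.1195 0.039 ]
wrist tripped_ridge 0.83 [322.1  83.5] [0.4874 0.108  0.109 ]
```

View pics/d.png

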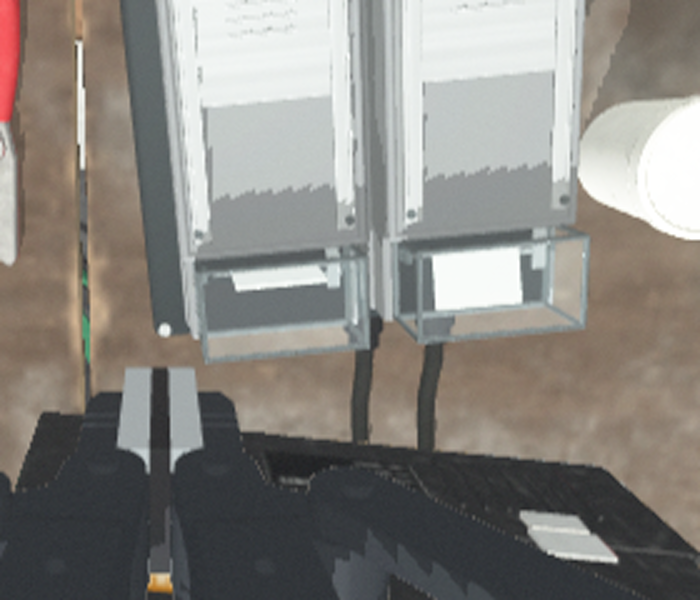

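The −y module's flag is foreshortened (upright), at crop (280,277), and the +y module's flag lies flat, at (478,278), so the −y module is the tripped one. Next I need the yaw.

```bash
python3 - <<'E'
from m import *
import pickle;f=pickle.load(open('d.pkl','rb'))
P=[atz(f,(220+x/2.5,100+y/2.5),z) for x,y,z in[(200,235,.097),(349,218,.097),(411,214,.097),(565,200,.097),(190,257,.094),(368,243,.094)]]
for p in P: print(p.round(4))
for a,b in((0,1),(2,3),(0,3),(4,5)):
    d=P[b]-P[a];print('yaw',np.degrees(np.arctan2(-d[0],d[1])).round(2),np.hypot(*d[:2]).round(4))
# other-side check with c.png base front corners needs earlier pose; back corner ball
print(atz(f,(220+165/2.5,100+330/2.5),.039))
# seg along the case side edge
a=atz(f,(220+122/2.5,100),.039);b=atz(f,(220+158/2.5,100+328/2.5),.039);d=b-a;print('side yaw',np.degrees(np.arctan2(d[1],d[0])))
for t in('tripped','starter'):
    for m in masks_of(t,grab_frame('wrist'))[:1]:print(t,m['p'],m['extent'])
E
```

```text
[0.6011 0.0885 0.097 ]
[0.5933 0.1549 0.097 ]
[0.5915 0.1824 0.097 ]
[0.5851 0.2501 0.097 ]
[0.612  0.0843 0.094 ]
[0.6054 0.165  0.094 ]
yaw 6.69 0.0668
yaw 5.35 0.068
yaw 5.64 0.1624
yaw 4.67 0.081
[0.66569672 0.07343028 0.039     ]
side yaw 5.9831192827385316
tripped 0.84 [326.4, 156.8, 89.5, 182.5]
starter 0.86 [354.9, 168.3, 177.2, 226.3]
```

Call:
{"fn": "step_arm", "kwargs": {"commands": [[0.276,0.073,0.1,0,0,-0.0156,1],[0.276,0.073,0.1,0,0,-0.0156,1],[0.276,0.073,0.228,0,0,-0.0156,1],[0.276,0.073,0.228,0,0,-0.0156,1],[0.276,0.073,0.228,0,0,-0.0156,1],[0.276,0.073,0.228,0,0,-0.0156,1],[0.276,0.073,0.228,0,0,-0.0156,1],[0.276,0.073,0.228,0,0,-0.0156,1],[0.276,0.073,0.228,0,0,-0.0156,1],[0.276,0.073,0.228,0,0,-0.0156,1]]}}

```text
clock: 5.4
tcp_pos: [0.4592, 0.1078, 0.2498]
orientation: [0.156, -3.137, -0.0]
contact_force: [-0.3, 0.3, -0.2]
grip_width: -0.0003
```

```bash
python3 - <<'E'
from m import *
o=st();f=look('wrist');save(f,'e.png')
from scipy.spatial.transform import Rotation as Ro
M=Ro.from_rotvec(o['orientation']).as_matrix();print(M.round(4))
print('tip px',proj(f,o['tcp_pos']+M[:,2]*.073))
E
```

```text
{'clock': 5.4, 'tcp_pos': [0.4592, 0.1078, 0.2498], 'orientation': [0.1564, -3.1375, -0.0002], 'contact_force': [-0.3369, 0.2849, -0.2126], 'grip_width': -0.0003}
[[-9.95e-01 -9.94e-02 -2.00e-04]
 [-9.94e-02  9.95e-01  1.00e-04]
 [ 2.00e-04  1.00e-04 -1.00e+00]]
tip px [286.44087218 263.76094243]
```

View pics/e.png

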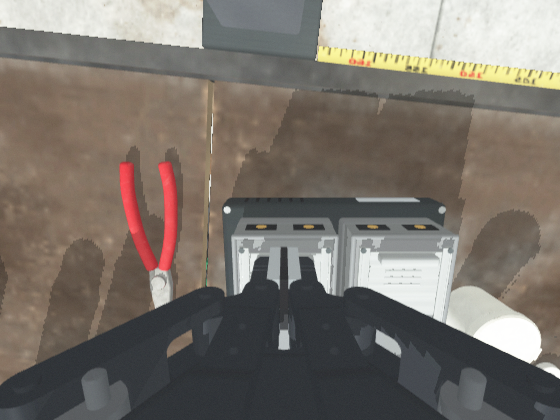

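The tool is aligned: the starter's front edge is level at row 209, and the module's front top edge (columns 234–337) is centred on the fingers at 286. Now descending in front of the ridge.

Call:
{"fn": "step_arm", "kwargs": {"commands": [[0,0,0.08,0,0,0,1],[0,0,0.154,0,0,0,1],[0,0,0.154,0,0,0,1],[0,0,0.154,0,0,0,1],[-0.01,0,0.154,0,0,0,1],[-0.02,0,0.154,0,0,0,1],[-0.03,0,0.154,0,0,0,1],[-0.035,0,0.154,0,0,0,1],[-0.04,0,0.154,0,0,0,1],[-0.04,0,0.154,0,0,0,1]]}}

```text
clock: 6.9
tcp_pos: [0.4791, 0.1098, 0.1726]
orientation: [0.157, -3.137, 0.0]
contact_force: [-0.9, 0.1, 0.6]
grip_width: 0.0001
```

```bash
python3 - <<'E'
from m import *
o=st();f=look('wrist');save(f,'f.png')
E
```

```text
{'clock': 6.9, 'tcp_pos': [0.4791, 0.1098, 0.1726], 'orientation': [0.1565, -3.1373, 0.0002], 'contact_force': [-0.9144, 0.1498, 0.5906], 'grip_width': 0.0001}
wrist tripped 0.7 [287.  319.1] [0.552  0.1182 0.039 ]
```

View pics/f.png

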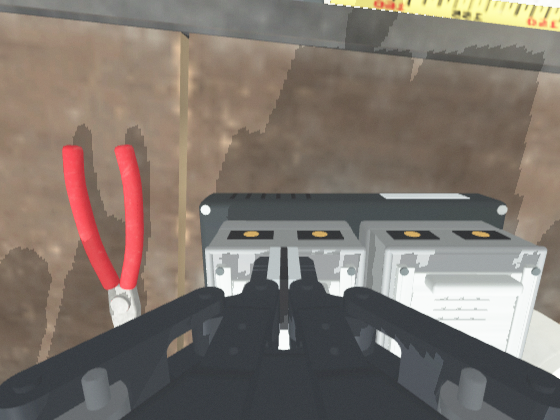

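Call:
{"fn": "step_arm", "kwargs": {"commands": [[-0.015,0,0,0,0,0,1],[-0.03,0,0,0,0,0,1],[-0.045,0,0,0,0,0,1],[-0.06,0,0,0,0,0,1],[-0.07,0,0,0,0,0,1],[-0.08,0,0,0,0,0,1],[-0.09,0,0,0,0,0,1],[-0.096,0,0,0,0,0,1],[-0.1,0,0,0,0,0,1],[-0.1,0,0,0,0,0,1]]}}

```text
clock: 8.4
tcp_pos: [0.5282, 0.1147, 0.1726]
orientation: [0.156, -3.136, 0.0]
contact_force: [-3.7, -1.4, 1.7]
grip_width: -0.0002
```

Call:
{"fn": "step_arm", "kwargs": {"commands": [[-0.002,0,0,0,0,0,1],[-0.004,0,0,0,0,0,1],[-0.006,0,0,0,0,0,1],[-0.008,0,0,0,0,0,1],[-0.01,0,0,0,0,0,1],[-0.01,0,0,0,0,0,1],[-0.01,0,0,0,0,0,1],[-0.01,0,0,0,0,0,1],[-0.01,0,0,0,0,0,1],[-0.01,0,0,0,0,0,1]]}}

```text
clock: 9.65
tcp_pos: [0.5291, 0.1147, 0.1721]
orientation: [0.156, -3.126, 0.001]
contact_force: [-16.3, -2.0, 13.0]
grip_width: -0.0001
```

The finger stalled at the predicted end stop with about 16 N. Backing off, rising, and checking.

Call:
{"fn": "step_arm", "kwargs": {"commands": [[0.01,0,0,0,0.0015,0,1],[0.02,0,-0.05,0,0.0015,0,1],[0.03,0,-0.12,0,0.0015,0,1],[0.03,0,-0.2,0,0.0015,0,1],[0.03,0,-0.2,0,0.0015,0,1],[0.03,0,-0.2,0,0.0015,0,1],[0.03,0,-0.2,0,0.0015,0,1],[0.03,0,-0.2,0,0.0015,0,1],[0.03,0,-0.2,0,0.0015,0,1],[0.03,0,-0.2,0,0.0015,0,1]]}}

```text
clock: 10.9
tcp_pos: [0.5153, 0.1133, 0.2721]
orientation: [0.156, -3.117, 0.002]
contact_force: [0.1, -0.5, -0.1]
grip_width: 0.0002
```

```bash
python3 - <<'E'
from m import *
o=st();f=look('wrist');print(proj(f,(.514,.1133,.094)),proj(f,(.5434,.1161,.109)))
cv2.imwrite('pics/g.png',cv2.resize(f['img'][150:350,180:460,::-1],None,fx=2.5,fy=2.5,interpolation=2))
f=look('top');look('scene')
E
```

```text
{'clock': 10.9, 'tcp_pos': [0.5153, 0.1133, 0.2721], 'orientation': [0.1557, -3.1168, 0.0017], 'contact_force': [0.1446, -0.5376, -0.1362], 'grip_width': 0.0002}
wrist tripped 0.81 [286.4 237.1] [0.5527 0.1185 0.039 ]
wrist tripped_well 0.96 [284.6 213.4] [0.5138 0.1125 0.094 ]
wrist tripped_ridge 0.69 [283.6 249.7] [0.5404 0.1144 0.109 ]
[285.46310917 213.74609921] [285.36543833 253.30766354]
top tripped 0.84 [260.5 217.4] [0.5472 0.1135 0.039 ]
top tripped_ridge 0.47 [298.5 220.8] [ 0.5337 -0.0138  0.109 ]
scene starter 0.94 [248.2 227.3] [ 0.5559  0.1555 -0.    ]
scene starter 0.35 [251.3 200.4] [0.7267 0.3016 0.    ]
scene tripped 0.65 [256.5 222.1] [0.5404 0.1047 0.039 ]
scene tripped 0.39 [248.2 206.5] [0.6124 0.2076 0.039 ]
scene tripped_well 0.92 [247.1 205.7] [0.5216 0.1244 0.094 ]
scene tripped_ridge 0.41 [251.3 200.7] [0.5321 0.1165 0.109 ]
```

View pics/g.png

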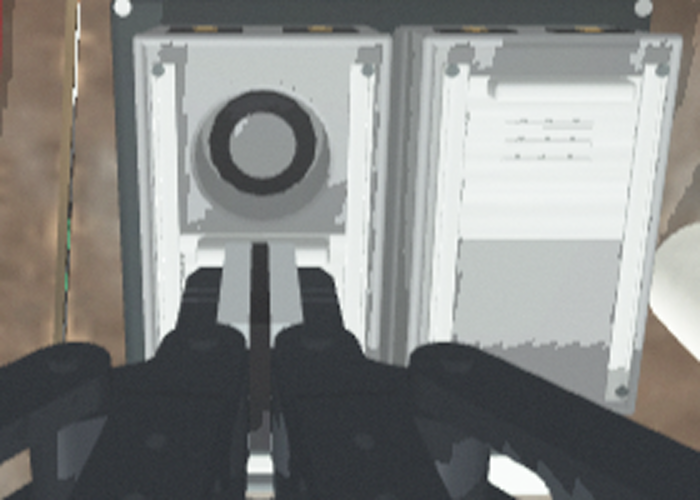

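The shutter is open and the key is visible in the well, at crop (262,145). The tool is tilted by 1.2°, so I'll straighten it over the well.

Call:
{"fn": "step_arm", "kwargs": {"commands": [[0.003,0,0.05,0,-0.0033,0,1],[0.003,0,0.1,0,-0.0033,0,1],[0.003,0,0.1,0,-0.0033,0,1],[0.003,0,0.1,0,-0.0033,0,1],[0.003,0,0.1,0,-0.0033,0,1],[0.003,0,0.1,0,-0.0033,0,1],[0.003,0,0.1,0,-0.0033,0,1],[0.003,0,0.1,0,-0.0033,0,1],[0.003,0,0.1,0,-0.0033,0,1],[0.003,0,0.1,0,-0.0033,0,1]]}}

```text
clock: 12.9
tcp_pos: [0.5128, 0.1131, 0.2223]
orientation: [-0.157, 3.138, 0.0]
contact_force: [-0.7, -0.0, -0.0]
grip_width: -0.0002
```

Call:
{"fn": "step_arm", "kwargs": {"commands": [[-0.0024,0,0.06,0,0,0,1],[-0.0024,0,0.1,0,0,0,1],[-0.0024,0,0.13,0,0,0,1],[-0.0024,0,0.14,0,0,0,1],[-0.0024,0,0.146,0,0,0,1],[-0.0024,0,0.152,0,0,0,1],[-0.0024,0,0.158,0,0,0,1],[-0.0024,0,0.162,0,0,0,1],[-0.0024,0,0.166,0,0,0,1],[-0.0024,0,0.166,0,0,0,1]]}}

```text
clock: 14.15
tcp_pos: [0.5144, 0.1132, 0.1405]
orientation: [-0.156, 3.137, 0.001]
contact_force: [-4.2, -1.4, 16.4]
grip_width: -0.0003
```

The force is 16 N up, so the key is on its stop. A little more, hold, then rise.

Call:
{"fn": "step_arm", "kwargs": {"commands": [[0,0,0.004,0,0,0,1],[0,0,0.006,0,0,0,1],[0,0,0.006,0,0,0,1],[0,0,0.006,0,0,0,1],[0,0,-0.03,0,0,0,1],[0,0,-0.12,0,0,0,1],[-0.1,0,-0.2,0,0,0,1],[-0.2,-0.1,-0.4,0,0,0,1],[-0.2,-0.1,-0.42,0,0,0,1],[-0.2,-0.1,-0.42,0,0,0,1]]}}

```text
clock: 15.4
tcp_pos: [0.6217, 0.0709, 0.3548]
orientation: [-0.15, 3.129, 0.001]
contact_force: [-1.1, -0.0, -0.3]
grip_width: -0.0002
```

```bash
python3 - <<'E'
from m import *
o=st();f=look('wrist')
cv2.imwrite('pics/i.png',cv2.resize(f['img'][20:320,200:500,::-1],None,fx=2,fy=2,interpolation=2))
E
```

```text
{'clock': 15.4, 'tcp_pos': [0.6217, 0.0709, 0.3548], 'orientation': [-0.1504, 3.129, 0.0015], 'contact_force': [-1.1158, -0.0058, -0.261], 'grip_width': -0.0002}
wrist tripped 0.6 [330.7 127.5] [0.5511 0.1202 0.039 ]
wrist tripped_well 0.79 [334.4  88.8] [0.5141 0.1107 0.094 ]
wrist tripped_ridge 0.82 [335.4 116.8] [0.5414 0.1131 0.109 ]
```

View pics/i.png

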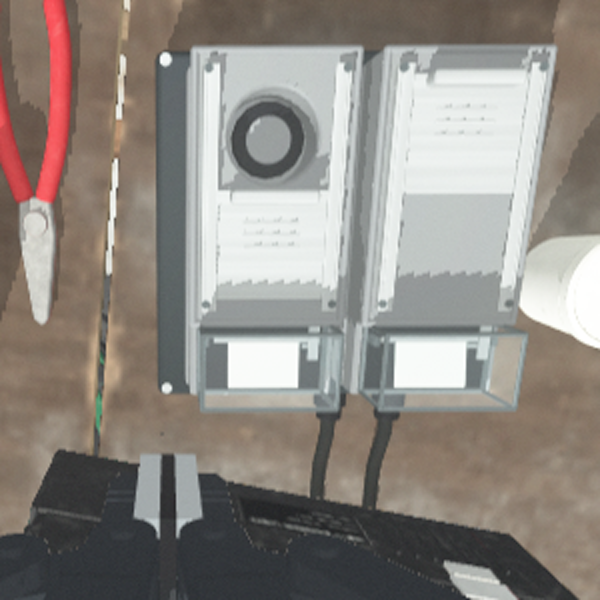

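Both flags now lie flat, at crop (262,362) and (430,362), and the key is up. Moving behind the ridge to shut the shutter.

Call:
{"fn": "step_arm", "kwargs": {"commands": [[0.108,0.1055,0,0,0.0014,0,1],[0.108,0.1055,0.05,0,0.0014,0,1],[0.108,0.1055,0.15,0,0.0014,0,1],[0.108,0.1055,0.28,0,0.0014,0,1],[0.108,0.1055,0.28,0,0.0014,0,1],[0.108,0.1055,0.28,0,0.0014,0,1],[0.108,0.1055,0.28,0,0.0014,0,1],[0.108,0.1055,0.28,0,0.0014,0,1],[0.108,0.1055,0.28,0,0.0014,0,1],[0.108,0.1055,0.28,0,0.0014,0,1]]}}

```text
clock: 16.9
tcp_pos: [0.558, 0.1214, 0.2091]
orientation: [0.158, -3.126, -0.001]
contact_force: [-0.5, 0.2, -1.2]
grip_width: -0.0
```

Call:
{"fn": "step_arm", "kwargs": {"commands": [[-0.0103,-0.0078,0,0,-0.0018,0,1],[-0.0103,-0.0078,0,0,-0.0018,0,1],[-0.0103,-0.0078,0,0,-0.0018,0,1],[-0.0103,-0.0078,0.02,0,-0.0018,0,1],[-0.0103,-0.0078,0.04,0,-0.0018,0,1],[-0.0103,-0.0078,0.055,0,-0.0018,0,1],[-0.0103,-0.0078,0.068,0,-0.0018,0,1],[-0.0103,-0.0078,0.068,0,-0.0018,0,1],[-0.0103,-0.0078,0.068,0,-0.0018,0,1],[-0.0103,-0.0078,0.068,0,-0.0018,0,1]]}}

```text
clock: 18.15
tcp_pos: [0.5634, 0.1181, 0.1754]
orientation: [-0.158, 3.137, 0.002]
contact_force: [0.3, -0.2, -0.0]
grip_width: 0.0002
```

Call:
{"fn": "step_arm", "kwargs": {"commands": [[0.015,0,0,0,0,0,1],[0.03,0,0,0,0,0,1],[0.045,0,0,0,0,0,1],[0.06,0,0,0,0,0,1],[0.075,0,0,0,0,0,1],[0.09,0,0,0,0,0,1],[0.1,0,0,0,0,0,1],[0.11,0,0,0,0,0,1],[0.118,0,0,0,0,0,1],[0.118,0,0,0,0,0,1]]}}

```text
clock: 19.4
tcp_pos: [0.504, 0.112, 0.1751]
orientation: [0.159, -3.137, -0.002]
contact_force: [1.3, 0.7, 0.1]
grip_width: 0.0004
```

Call:
{"fn": "step_arm", "kwargs": {"commands": [[0.002,0,0,0,0,0,1],[0.004,0,0,0,0,0,1],[0.006,0,0,0,0,0,1],[0.008,0,0,0,0,0,1],[0.01,0,0,0,0,0,1],[0.01,0,0,0,0,0,1],[0.01,0,0,0,0,0,1],[0.01,0,0,0,0,0,1],[0.01,0,0,0,0,0,1],[0.01,0,0,0,0,0,1]]}}

```text
clock: 20.65
tcp_pos: [0.5024, 0.1118, 0.1757]
orientation: [-0.158, 3.13, 0.003]
contact_force: [11.9, 1.5, -8.8]
grip_width: 0.0005
```

Stalled at the shut stop with 12 N. Backing off, rising, and looking again.

Call:
{"fn": "step_arm", "kwargs": {"commands": [[-0.015,0,0,0,0,0,1],[-0.02,0,-0.03,0,0,0,1],[-0.02,0,-0.12,0,0,0,1],[-0.1,-0.05,-0.25,0,0,0,1],[-0.2,-0.1,-0.36,0,0,0,1],[-0.24,-0.1,-0.36,0,0,0,1],[-0.24,-0.1,-0.36,0,0,0,1],[-0.24,-0.1,-0.36,0,0,0,1],[-0.24,-0.1,-0.36,0,0,0,1],[-0.24,-0.1,-0.36,0,0,0,1]]}}

```text
clock: 21.9
tcp_pos: [0.6245, 0.0742, 0.356]
orientation: [-0.159, 3.132, 0.003]
contact_force: [0.4, 0.5, 0.3]
grip_width: 0.0002
```

```bash
python3 - <<'E'
from m import *
o=st();f=look('wrist')
cv2.imwrite('pics/j.png',cv2.resize(f['img'][20:320,200:500,::-1],None,fx=2,fy=2,interpolation=2))
E
```

```text
{'clock': 21.9, 'tcp_pos': [0.6245, 0.0742, 0.356], 'orientation': [-0.159, 3.1316, 0.0027], 'contact_force': [0.4029, 0.5032, 0.3004], 'grip_width': 0.0002}
wrist tripped_well 0.85 [333.8  87.3] [0.5144 0.113  0.094 ]
wrist tripped_ridge 0.56 [335.   52.6] [0.4862 0.1076 0.109 ]
```

View pics/j.png

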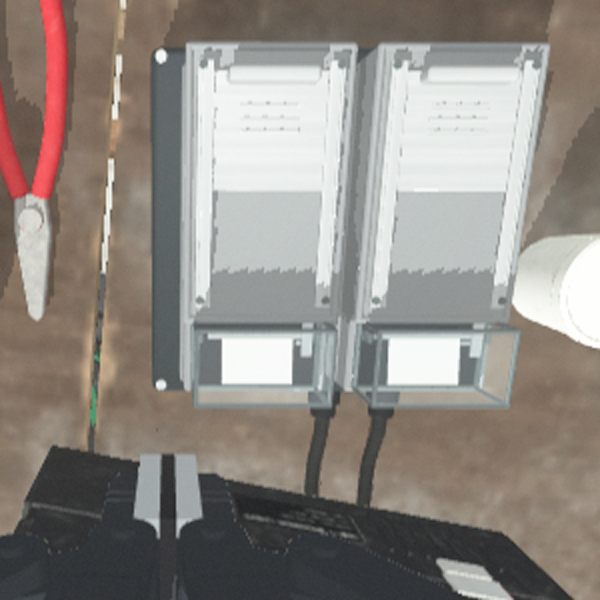

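Both ridges sit level at crop row ~73, so both shutters are shut. Both flags lie flat, and the arm touches nothing.

```bash
python3 -c "
from bench import r
print(r.hand_in())"
```

```text
the job is handed in; nothing more can be done
None
```

The job is done and handed in at about 22 s of the 42 s allowed; the hand-in gives no verdict.

The tripped module was the right-hand (−y) one. With the closed fingertips I did the following:
- **Opening:** I pushed its shutter to the open stop, where the arm stalled at about 16 N. The next picture showed the well clear.
- **Reset:** I pressed the key to its stop, with about 16 N upward on the tool, and let it up. The next picture showed the flag flat and the key up.
- **Closing:** I pushed the shutter back to its shut stop, where the arm stalled at about 12 N.

- **Last picture:** both shutter ridges line up in the shut position and both flags lie flat. The pliers and white pot look unmoved, and I did not check the other loose things again at the end. The key is now under the shutter, so it cannot be seen.
- **Arm:** it stands clear above the work with a contact force under 1 N.
- **Disagreements:** a few low-confidence detections from the scene and top cameras put points in the wrong place. I ignored them in favour of the wrist camera views and where the fingertips met the stops.

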